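# Roll the tumbling barrel onto its machine and shut the gate

## Robot

A 6-joint arm with a two-finger parallel gripper is mounted at the origin on a cart in front of the work surface, level with it; the furniture and walls round the work are solid. World frame = base frame: x ahead of the robot, y to its left, z up, the work surface at z = 0. Lengths are in mm, angles in rad, forces in N, time in s.
With the tool pointing down it reaches from about 325 to 900 mm from the base axis. Payload 6.1 kg.
Tool frame: the origin (TCP) lies on the centre line of the jaws, within the pads' length; the fingertips stand 19 mm ahead of it and the grasp point (between the pads) is the TCP (env.nose_length is the z of the fingertips in the tool frame, in mm); z points along the fingers, y is the line along which they close (so a half turn about z gives the same grasp; the last joint's range is limited). The gripper opens to 85 mm and grips with 20 to 120 N. Pads are 22 mm wide; open, the fingers measure 114 mm over their backs; the gripper's body (76 mm by 85 mm) begins 54 mm behind the grasp point. The pads swing forward as they close: fully open they stand 13 mm farther back than shut.
Start: joints at [-1.234, 0.22, 1.526, -0, 1.395, -0.126], TCP at [279.027, -559.25, 250.3] pointing down, gripper open.
Joint ranges: [-2.98, 2.98], [-0.91, 2.08], [0.09, 2.57], [-1.24, 4.39], [0.2, 2.65], [-2.68, 2.68]. Speed limits (rad/s): [2.57, 2.57, 3.01, 3.14, 3.14, 3.14].

## Interface

Orientations are given as a rotation vector (axis times angle).
In Python, from plant import env gives the robot as it stands.
- The arm moves only by the tool servo_tool, never from a script. Its argument "increments" is a list of rows, each an object with "xyz": the shift along the tool's x, y, z in cm, a list of three; "yaw": the turn about the tool's z in rad; "fingers": the opening, from -1 (shut) to 1 (fully open). In form: [{"xyz": [tx, ty, tz], "yaw": yaw, "fingers": fingers}, ...]. A call has 1 to 20 rows; each row shifts and turns the commanded pose from where the row before left it, along the tool's axes as they then stand; what a row does not reach is not made up. A row lasts 1/10 s, in which the tool goes at most 50 mm and 8.59 degrees, less where a joint would pass 70% of its speed; a pose out of reach is approached as far as the arm can. A call with a gripper value outside its range is refused whole. The fingers move at their own pace and stop on an object; "newtons" is the grip in N (left out, the last holds). Time passes only in rows, so rows that do not move let the fingers close. It gives the time, the measured TCP pose, the force, the opening and the grip force at its end, in the units of the state.
- env.get_state(): the state, without advancing time (a new reading comes with each control period).
- env.get_image(name): name is "scene" or "top"; returns a dict with "frame" (480x640x3 uint8, red, green, blue), "range_z" (480x640 float32, mm along the optical axis (not along the pixel's ray), 0 where there is no reading), "mtx" (3x3 intrinsics, pixels), "extrinsics" (4x4, takes a point from camera to world coordinates). Camera axes: x right, y down, z forward; pixel columns grow to the right and rows downward; lengths in mm; the calibration is good to about 2 mm. A picture is of the moment at which its call begins.
- env.sign_off(): hands the job in; it is judged then, once.
Trained networks look in the newest picture that a camera, given by its name, has taken for a name from the list of things; names that differ only in an ending like _2 or _b are one class to them, and where a whole thing is asked for, a point or a joint stands for the part that bears it (a point fixed in the world has none). Each returns a list of dicts, best first, with "p" (0 to 1); they miss things now and then, are a little off and sometimes report something else, mostly with a low value. They report only what shows in the picture. A call takes as long as a camera call.
- env.search_frame(camera, target): "rect" ([left, top, right, bottom] in pixels, round what is visible of it).
The state is a dict: "t": time; "joint_pos": joint angles; "joint_vel": joint speeds; "effort": joint torques, N m; "tcp_pos": TCP position; "tcp_rot": TCP orientation; "ft_force": force on the tool from outside, world axes, zero at the start; "ft_torque": the same for the moment, N m; "width": finger opening in mm; "finger_force": force on a finger pad.
Only numpy, scipy, OpenCV 4.12 (cv2) and the standard library are available. Lean on these libraries where they do the work, as an engineer would, in place of code of your own. Each camera call takes 0.05 s, during which the arm holds its last target. There are 200 camera calls.

## Task

Load the small tumbling machine: with the fingertips, slowly push the full barrel up the loading ramp and over the first rollers until it drops in between the rollers, against the back pair; keep behind it so that it never gets away and runs back down the ramp. Then push the gate bar shut behind it, right against its catch. The barrel is rolled only, never picked up, and the things standing around stay where they are.

Things in the scene. Friction and masses are not known exactly. Their poses are not given: they have to be found in the camera images.
- tumbler: The tumbling machine, fixed: a low grey pan between two side plates (y = +-0.076, up to z = 0.054), a plain steel ramp before it. Origin on the bench top (z = 0) under the front roller shaft, mid-width; x level, up the ramp; y towards the gate's pivot; z up. Belt guard and motor fill y = -0.192 to -0.089, x = -0.02 to 0.10, up to z = 0.091. All 'machine' coordinates are in this frame.
- ramp_plane: Middle of the steel ramp's upper face, at machine x = -0.110, z = 0.019; x up the slope (10 degrees), z square to the sheet. The ramp rises from machine x = -0.205, z = 0.002 (foot) to x = -0.015, z = 0.036, is 136 mm wide, and has side flanges 12 mm above the sheet with 130 mm between them, flared at the foot.
- barrel: The tumbling barrel, a closed smooth cylinder (friction about 0.3) of 0.7 to 1 kg on its side: grey body of radius 42 mm between two steel rims of radius 46 mm, each 12 mm wide; 120 mm over the rims; small knob on one end. It rolls on its rims. Origin at its centre; y axis: the cylinder's axis. It starts on the bench, centre 0.25 to 0.295 m before the front shaft, roughly square to the ramp.
- cradle (a point): Where the centre of the seated barrel lies: machine x = 0.030, y = 0, z = 0.0755. Front shaft at machine x = 0, z = 0.026, back shaft at x = 0.076, z = 0.040; each turns stiffly and has two rubber tyres of radius 12 mm at y = +-0.051, and nylon pads 131 mm apart guide the barrel's ends. The barrel's centre passes over the front tyres at z = 0.084, then drops 8 mm forward into place by itself.
- gate_hinge (a point): On the gate's upright pivot, at half the bar's height: machine x = -0.034, y = 0.094, z = 0.069. The hub has radius 11 mm, top at z = 0.084. The catch post on the other side of the ramp (machine x = -0.03, y = -0.088) is 80 mm high.
- gate_bar (a point): A point on the gate bar 110 mm from the pivot's axis, in the middle of its section. The bar is level, 8 mm thick, 12 mm high (z = 0.063 to 0.075), reaches 182 mm from the pivot and keeps its height as it swings.
- gate (a joint): Gate bar's angle, rad. 0: shut, the bar lies across the ramp (from the pivot towards machine -y) against its catch, behind the seated barrel. It grows as the bar swings open, downhill; at 1.57 it points straight downhill beside the ramp, above that outwards. It stays where it is left (0.06 N m friction, no spring). It starts at 1.6 to 1.8.
- paste_tin: Bystander: low round tin, 64 mm across, 26 mm high, on the bench at the far side of the ramp. Origin at the centre of its underside.
- loose_forceps: Bystander: a single forceps lying flat, 154 x 64 x 6 mm, at the far side of the ramp. Origin at the centre of its underside.
- oil_can: Bystander: oil can with a thin spout, 55 mm across, 120 mm high, beyond the top end of the machine. Origin at the centre of its underside.

How it is judged:
By the outcome, as a careful person would: the job done as asked, in the order asked, and still so for the second after the job is handed in, with the robot touching nothing.
It also fails if it takes over 64 s, if anything falls off the work surface, if the arm or the gripper's body presses on something with over 40 N, if the wrist force passes 120 N, or if a joint passes its speed limit or range.

## Working session

There is one attempt and no reset: what is moved stays moved. The work goes in short steps, Python scripts to look and compute and a tool call to move; the robot and the scene stay as the last step left them, time stands still between calls to the robot, and variables do not carry over. Pictures are saved under pics/ and viewed, at most 10 in all, crops included, and the job is handed in when it is done.

Besides the shell and the picture viewer there is one more tool, called after "Emit:" as name(argument=value, ...) on one line, values as JSON. servo_tool: Moves the arm, as the interface text tells. Its arguments: {"type":"object","properties":{"increments":{"type":"array","items":{"type":"object","properties":{"xyz":{"type":"array","items":{"type":"number"}},"yaw":{"type":"number"},"fingers":{"type":"number"}}}},"newtons":{"type":"number"}},"required":["increments"]}

```bash
mkdir -p pics; ls; cat > h.py <<'E'
import numpy as np, cv2
from plant import env
def grab(n,fn=None):
    d=env.get_image(n)
    if fn: cv2.imwrite('pics/'+fn,d['frame'][:,:,::-1])
    return d
def cloud(d):
    K=d['mtx'];T=d['extrinsics'];z=d['range_z'].astype(float)
    v,u=np.mgrid[:z.shape[0],:z.shape[1]]
    P=np.stack([(u-K[0,2])/K[0,0]*z,(v-K[1,2])/K[1,1]*z,z],-1)@T[:3,:3].T+T[:3,3]
    P[z<=0]=np.nan
    return P
E
python3 - <<'E'
from h import *
for n in['top','scene']:
    d=grab(n,n+'0.png');np.savez('pics/'+n+'0.npz',**d);P=cloud(d)
    print(n,d['extrinsics'].round(3).tolist(),d['mtx'].tolist())
    for t in['tumbler','barrel','gate_bar','gate_hinge','ramp_plane','paste_tin','loose_forceps','oil_can']:
        for r in env.search_frame(n,t)[:2]:
            a=np.array(r['rect']);c=((a[:2]+a[2:])/2).astype(int)
            print(t,round(r['p'],2),a.round().tolist(),P[c[1],c[0]].round().tolist())
print(env.get_state(), env.nose_length)
E
```

```text
pics
top [[0.027, -0.989, 0.148, 471.756], [-0.999, -0.021, 0.036, 219.496], [-0.033, -0.149, -0.988, 1059.598], [0.0, 0.0, 0.0, 1.0]] [[486.40315995175945, 0.0, 322.5034870132022], [0.0, 486.40315995175945, 230.86706230719625], [0.0, 0.0, 1.0]]
tumbler 0.78 [214.0, 135.0, 422.0, 300.0] [658.0, 270.0, 23.0]
barrel 0.79 [427.0, 206.0, 476.0, 272.0] [607.0, -2.0, 89.0]
gate_bar 0.62 [326.0, 289.0, 426.0, 300.0] [494.0, 145.0, 76.0]
gate_hinge 0.62 [207.0, 124.0, 424.0, 300.0] [668.0, 274.0, 36.0]
paste_tin 0.67 [337.0, 176.0, 365.0, 198.0] [725.0, 198.0, 26.0]
loose_forceps 0.76 [428.0, 164.0, 473.0, 191.0] [758.0, -22.0, 0.0]
oil_can 0.84 [232.0, 238.0, 254.0, 264.0] [579.0, 425.0, 50.0]
scene [[1.0, 0.01, -0.029, 678.7], [0.031, -0.452, 0.891, -557.78], [-0.005, -0.892, -0.453, 511.888], [0.0, 0.0, 0.0, 1.0]] [[502.8386330368617, 0.0, 325.80546317480986], [0.0, 502.8386330368617, 243.95731410097085], [0.0, 0.0, 1.0]]
tumbler 0.76 [212.0, 230.0, 422.0, 353.0] [637.0, 209.0, 28.0]
barrel 0.56 [238.0, 330.0, 337.0, 398.0] [610.0, -43.0, 75.0]
gate_bar 0.64 [213.0, 256.0, 239.0, 327.0] [
[... 332 characters left out ...]
0, 426.0, 65.0]
{'t': 0.9, 'joint_pos': array([-1.23407478e+00,  2.20348817e-01,  1.52644614e+00, -2.80296222e-06,
        1.39472692e+00, -1.26103059e-01]), 'joint_vel': array([-0.00099887,  0.00154522,  0.00035703,  0.0010192 , -0.00079979,
       -0.00252058]), 'effort': array([-3.01169366e-04, -4.96844602e+01, -3.89735413e+01, -3.50473019e-04,
        8.07738197e-04,  2.36268869e-05]), 'tcp_pos': array([ 279.04640663, -559.26121687,  250.35992679]), 'tcp_rot': array([3.05777967e+00, 7.20516375e-01, 7.37506823e-06]), 'ft_force': array([-0.39613888, -0.63161426,  0.23962752]), 'ft_torque': array([ 0.01866176, -0.03715518,  0.00185072]), 'finger_force': 0.0, 'width': 85.25496748924124} 19.0
```

View pics/top0.png

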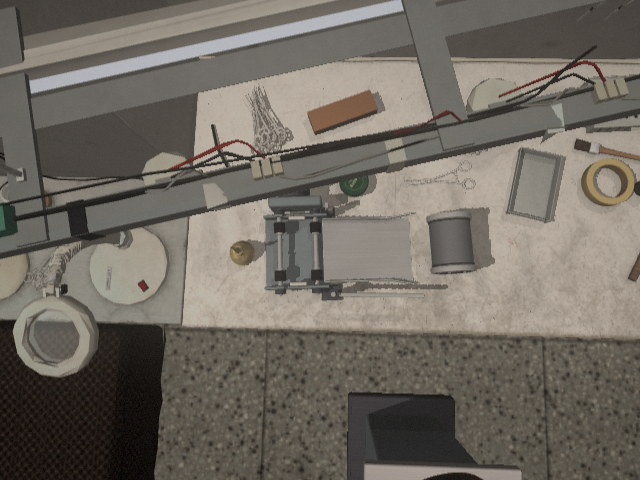

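View pics/scene0.png

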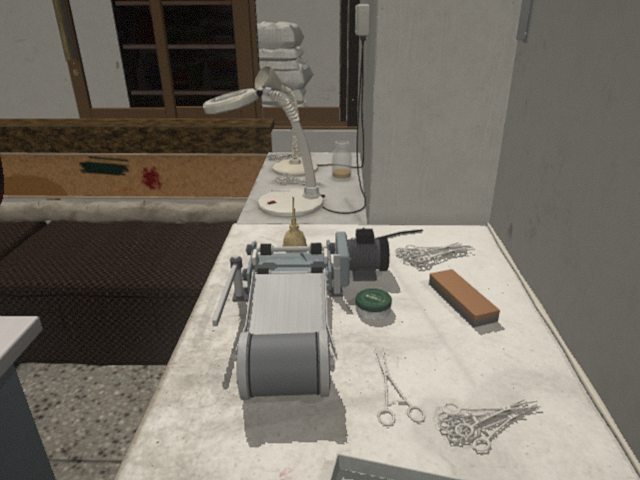

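The top view shows the ramp at about (365,250) with its uphill end to the left (world +y). The barrel is at (451,242), the gate bar along (330–425,293) on the robot's side, and an overhead beam crosses diagonally. The scene view agrees. Next I'll fit the machine's pose.

```bash
cat > m.py <<'E'
from h import *
C=[]
for n in['top','scene']:
    d=dict(np.load('pics/'+n+'0.npz'));P=cloud(d);C.append(P)
    Q=P.reshape(-1,3);Q=Q[np.isfinite(Q).all(1)];
    b=Q[(Q[:,0]>540)&(Q[:,0]<680)&(Q[:,1]>60)&(Q[:,1]<190)&(Q[:,2]>2)&(Q[:,2]<34)]
    # ramp plane, robust
    best=None
    s=b
    for i in range(8):
        A=np.c_[s[:,:2],np.ones(len(s))];c=np.linalg.lstsq(A,s[:,2],rcond=None)[0]
        r=b[:,2]-np.c_[b[:,:2],np.ones(len(b))]@c
        s=b[abs(r)<max(2,8-i)]
    g=c[:2];print(n,len(s),'slope deg',np.degrees(np.arctan(np.hypot(*g))),'dir deg',np.degrees(np.arctan2(g[1],g[0])), 'y where z=19 at x=610',(19-c[2]-c[0]*610)/c[1])
    # table check
    t=Q[(Q[:,0]>500)&(Q[:,0]<700)&(Q[:,1]>-250)&(Q[:,1]<-120)];print('table z',np.median(t[:,2]))
    g2=Q[(Q[:,2]>65)&(Q[:,2]<80)&(Q[:,0]<540)&(Q[:,0]>450)&(Q[:,1]>40)&(Q[:,1]<215)]
    y0=np.arange(45,225,15)
    for y in y0:
        k=g2[abs(g2[:,1]-y)<4]
        if len(k):print('gate y',y,len(k),k.mean(0).round(1),k[:,0].min().round(1),k[:,0].max().round(1))
    bb=Q[(Q[:,0]>530)&(Q[:,0]<690)&(Q[:,1]>-80)&(Q[:,1]<60)&(Q[:,2]>6)&(Q[:,2]<110)]
    tp=bb[bb[:,2]>np.percentile(bb[:,2],97)-3]
    print('barrel',bb.min(0).round(),bb.max(0).round(),'top pts mean',tp.mean(0).round(1))
    # barrel cylinder fit: body points
    from scipy.optimize import least_squares
    f=lambda p:(lambda u:np.abs(u)) (0)
    m=bb[(abs(bb[:,0]-606)<38)&(bb[:,2]>50)]
    def f(p):
        ay=p[1]+p[2]*(m[:,0]-606)
        return np.hypot((m[:,1]-ay)*np.cos(np.arctan(p[2])),m[:,2]-p[0])-42
    o=least_squares(f,[46,0,0],loss='soft_l1');print('cyl z,y@606,slope',o.x.round(3),np.abs(o.fun).mean())
H=np.zeros((420,400),np.float32)
Q=np.concatenate([c.reshape(-1,3) for c in C]);Q=Q[np.isfinite(Q).all(1)]
k=(Q[:,0]>440)&(Q[:,0]<800)&(Q[:,1]>-80)&(Q[:,1]<320)&(Q[:,2]<140);Q=Q[k]
np.maximum.at(H,((Q[:,0]-440).astype(int),(Q[:,1]+80).astype(int)),Q[:,2])
cv2.imwrite('pics/hm.png',cv2.resize(cv2.applyColorMap(np.clip(H*2,0,255).astype(np.uint8),cv2.COLORMAP_JET),(570,600)))
T=C[0].reshape(-1,3);T=T[np.isfinite(T).all(1)]
o=T[(T[:,2]>150)&(T[:,0]>300)&(T[:,0]<900)&(abs(T[:,1])<400)]
print('overhead z',np.percentile(o[:,2],[0,1,5,50,99]).round() if len(o) else None)
# side plates / rear edges
for n,P in zip('ts',C):
    Q=P.reshape(-1,3);Q=Q[np.isfinite(Q).all(1)]
    for lo,hi in[(230,250),(250,270),(270,290),(290,310)]:
        k=Q[(Q[:,1]>lo)&(Q[:,1]<hi)&(Q[:,2]>50)&(Q[:,2]<57)&(Q[:,0]>500)&(Q[:,0]<800)]
        if len(k):print(n,lo,np.histogram(k[:,0],bins=np.arange(500,720,8))[0])
E
python3 m.py
```

```text
top 2194 slope deg 9.816235684581967 dir deg 93.35786246386047 y where z=19 at x=610 162.81837083169583
table z 0.32148864553789736
gate y 60 14 [495.1  60.7  75.5] 492.3 498.4
gate y 75 16 [495.   74.6  74.7] 491.9 498.1
gate y 90 16 [494.6  90.5  74.9] 491.6 497.6
gate y 105 16 [494.2 104.5  75. ] 491.2 497.4
gate y 120 16 [493.8 120.3  74. ] 490.8 496.9
gate y 135 16 [493.4 134.3  74.9] 490.4 496.5
gate y 150 15 [493.2 150.5  75.3] 490.0 496.0
gate y 165 18 [493.2 164.5  74.4] 489.6 497.6
gate y 180 17 [494.  180.1  74.3] 489.5 497.4
gate y 195 16 [493.9 194.3  74.4] 490.9 497.0
gate y 210 16 [493.4 210.3  75.3] 490.4 496.6
barrel [539. -59.   7.] [686.  40.  96.] top pts mean [602.7  -9.9  90.4]
cyl z,y@606,slope [ 45.977 -10.497   0.078] 1.148194248848336
scene 2206 slope deg 10.033526919025892 dir deg 93.2421287627474 y where z=19 at x=610 151.3544821359248
table z 1.8338191530338577
gate y 45 16 [492.8  48.   72.1] 489.5 496.0
gate y 60 21 [493.7  59.9  75.1] 488.7 496.1
gate y 75 23 [493.2  74.9  74.9] 488.0 496.2
gate y 90 19 [493.   90.4  74.8] 488.4 495.6
gate y 105 18 [49
[... 461 characters left out ...]
 0.078] 0.7874358326208815
overhead z [587. 619. 623. 654. 678.]
t 230 [0 0 1 0 0 0 0 0 0 0 0 0 0 0 0 0 0 0 0 0 0 4 1 0 0 0 0]
t 250 [0 0 0 0 0 0 0 0 0 0 0 0 0 0 0 0 0 0 0 0 0 1 2 0 0 0 0]
t 270 [0 3 0 0 0 0 0 0 0 0 0 0 0 0 0 0 0 0 0 0 0 8 1 0 0 0 0]
t 290 [ 0 26  2  0  0  0  0  0  0  0  0  0  0  0  0  0  0  0 13 10  0  9  0  0
  0  6  4]
s 230 [ 0  0  0  0  0  0  0  0  0  0  0  0  0  0  0  0  0  0  0  0 10 14  2  0
  0  0  0]
s 250 [ 0  0  0  0  0  0  0  0  0  0  0  0  0  0  0  0  0  0  0  0  0  0 14 13
  5  0  0]
s 270 [ 0 12  0  0  0  0  0  0  0  0  0  0  0  0  0  0  0  0  0  0  0  0  0  0
  0  1  1]
s 290 [ 3 17  0  0  0  0  0  0  0  0  0  0  0  0  0  0  0  0 17  5  0  0  0  0
  9 15 14]
```

View pics/hm.png

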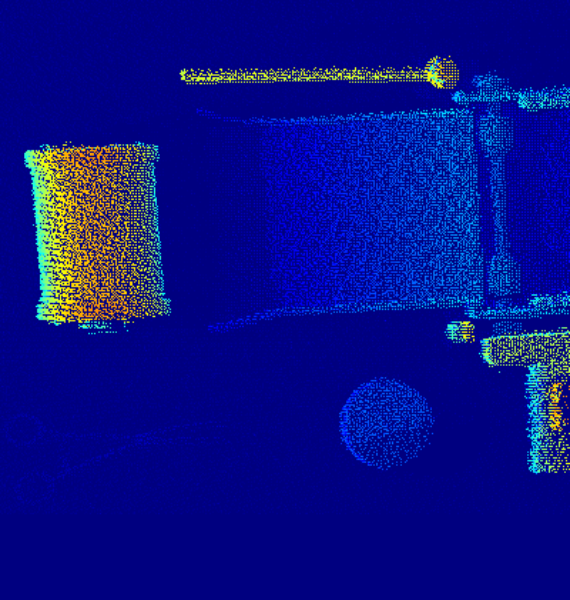

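The height map gives the gate hub at (441,71) and the catch post at (461,331). Both put the machine's origin at world (582, 268.6) with a yaw of 93.2°, within 1 mm of each other, and this matches the ramp's slope direction. The barrel's centre is at about (603, -11). I'll move behind it now.

Emit:
servo_tool(increments=[{"xyz": [1.5, -0.8, 0], "yaw": 0, "fingers": 1}, {"xyz": [3.1, -1.7, 0], "yaw": 0}, {"xyz": [3.1, -1.7, 0], "yaw": 0}, {"xyz": [3.1, -1.7, 0], "yaw": 0}, {"xyz": [3.1, -1.7, 0], "yaw": 0}, {"xyz": [3.1, -1.7, 0], "yaw": 0}, {"xyz": [3.1, -1.7, 0], "yaw": 0}, {"xyz": [3.1, -1.7, 0], "yaw": 0}, {"xyz": [3.1, -1.7, 0], "yaw": 0}, {"xyz": [3.1, -1.7, 0], "yaw": 0}, {"xyz": [3.1, -1.7, 0], "yaw": 0}, {"xyz": [3.1, -1.7, 0], "yaw": 0}, {"xyz": [3.1, -1.7, 0], "yaw": 0}, {"xyz": [3.1, -1.7, 0], "yaw": 0}, {"xyz": [3.1, -1.7, 0], "yaw": 0}, {"xyz": [3.1, -1.6, 0], "yaw": 0}, {"xyz": [2.2, -1.2, 0], "yaw": 0}, {"xyz": [0, 0, 0], "yaw": -0.1}, {"xyz": [0, 0, 0], "yaw": -0.12}, {"xyz": [0, 0, 0], "yaw": -0.12}])

```text
invalid input at $.increments[1]: expected keys xyz, yaw, fingers
```

Emit:
servo_tool(increments=[{"xyz": [0, 0, 0], "yaw": -0.12}, {"xyz": [0, 0, 0], "yaw": -0.12}, {"xyz": [0, 0, 0], "yaw": -0.12}, {"xyz": [0, 0, 0], "yaw": -0.12}, {"xyz": [0, 0, 0], "yaw": -0.12}, {"xyz": [0, 0, 0], "yaw": -0.12}, {"xyz": [0, 0, 0], "yaw": -0.1}, {"xyz": [0, 0, 0], "yaw": 0}])

```text
invalid input at $.increments[0]: expected keys xyz, yaw, fingers
```

```bash
cat >> h.py <<'E'
from scipy.spatial.transform import Rotation as Ro
O=np.array([582.,268.6]);TH=np.radians(93.2);M=np.array([[np.cos(TH),-np.sin(TH)],[np.sin(TH),np.cos(TH)]])
def tomach(p): return (np.asarray(p)[:2]-O)@M
def toworld(m): return M@np.asarray(m)+O
def st():
    s=env.get_state();R=Ro.from_rotvec(s['tcp_rot']).as_matrix()
    print('t',round(s['t'],2),'tcp',s['tcp_pos'].round(1),'mach',tomach(s['tcp_pos']).round(1),'head',round(np.degrees(np.arctan2(R[1,0],R[0,0])-TH),2),'zdown',R[2,2].round(4),'F',s['ft_force'].round(1),'w',round(s['width'],1))
    return s,R
def to(m,z,head):
    s,R=st();d=np.r_[toworld(m),z]-s['tcp_pos'];print('need cm',(R.T@d/10).round(2),'yaw',round(-(np.radians(head)+TH-np.arctan2(R[1,0],R[0,0])),3))
E
python3 -c "
from h import *
print(tomach([602.8,-10.8]))
to(tomach([602.8,-10.8])+[-85,-3],36,2)"
```

```text
[-280.12543682   -5.1710394 ]
t 0.9 tcp [ 279.  -559.3  250.4] mach [-809.7  348.7] head -66.68 zdown -1.0 F [-0.4 -0.6  0.2] w 85.3
need cm [ 50.37 -26.7   21.43] yaw -1.199
```

Emit:
servo_tool(increments=[{"xyz": [1.5, -0.8, 0], "yaw": 0, "fingers": 1}, {"xyz": [3.1, -1.65, 0], "yaw": 0, "fingers": 1}, {"xyz": [3.1, -1.65, 0], "yaw": 0, "fingers": 1}, {"xyz": [3.1, -1.65, 0], "yaw": 0, "fingers": 1}, {"xyz": [3.1, -1.65, 0], "yaw": 0, "fingers": 1}, {"xyz": [3.1, -1.65, 0], "yaw": 0, "fingers": 1}, {"xyz": [3.1, -1.65, 0], "yaw": 0, "fingers": 1}, {"xyz": [3.1, -1.65, 0], "yaw": 0, "fingers": 1}, {"xyz": [3.1, -1.65, 0], "yaw": 0, "fingers": 1}, {"xyz": [3.1, -1.65, 0], "yaw": 0, "fingers": 1}, {"xyz": [3.1, -1.65, 0], "yaw": 0, "fingers": 1}, {"xyz": [3.1, -1.65, 0], "yaw": 0, "fingers": 1}, {"xyz": [3.1, -1.65, 0], "yaw": 0, "fingers": 1}, {"xyz": [3.1, -1.65, 0], "yaw": 0, "fingers": 1}, {"xyz": [3.1, -1.65, 0], "yaw": 0, "fingers": 1}, {"xyz": [3.1, -1.65, 0], "yaw": 0, "fingers": 1}, {"xyz": [2.0, -1.1, 0], "yaw": 0, "fingers": 1}, {"xyz": [0, 0, 0], "yaw": -0.12, "fingers": 1}, {"xyz": [0, 0, 0], "yaw": -0.12, "fingers": 1}, {"xyz": [0, 0, 0], "yaw": -0.12, "fingers": 1}])

```text
t: 2.9
tcp_pos: [607.3, -96.0, 250.2]
tcp_rot: [-2.875, -1.265, 0.0]
ft_force: [-0.2, 0.0, 0.3]
width: 85.1
finger_force: 0.0
```

Emit:
servo_tool(increments=[{"xyz": [0, 0, 1], "yaw": -0.12, "fingers": 1}, {"xyz": [0, 0, 1.5], "yaw": -0.12, "fingers": 1}, {"xyz": [0, 0, 2], "yaw": -0.12, "fingers": 1}, {"xyz": [0, 0, 2], "yaw": -0.12, "fingers": 1}, {"xyz": [0, 0, 2], "yaw": -0.12, "fingers": 1}, {"xyz": [0, 0, 1], "yaw": -0.12, "fingers": 1}, {"xyz": [0, 0, 0.5], "yaw": -0.12, "fingers": 1}, {"xyz": [0, 0, 0], "yaw": 0, "fingers": 1}])

```text
t: 3.7
tcp_pos: [606.5, -96.3, 149.1]
tcp_rot: [-2.114, -2.321, 0.001]
ft_force: [-0.3, -0.5, 0.6]
width: 86.1
finger_force: 0.0
```

```bash
python3 -c "
from h import *
to(tomach([602.8,-10.8])+[-85,-3],36,2)"
```

```text
t 3.7 tcp [606.5 -96.3 149.1] mach [-365.7   -4.1] head 2.16 zdown -1.0 F [-0.3 -0.5  0.6] w 86.1
need cm [ 0.03  0.44 11.31] yaw 0.003
```

Emit:
servo_tool(increments=[{"xyz": [0, 0.1, 1], "yaw": 0, "fingers": 1}, {"xyz": [0, 0.1, 2], "yaw": 0, "fingers": 1}, {"xyz": [0, 0.1, 2], "yaw": 0, "fingers": 1}, {"xyz": [0, 0.1, 2], "yaw": 0, "fingers": 1}, {"xyz": [0, 0, 2], "yaw": 0, "fingers": 1}, {"xyz": [0, 0, 1], "yaw": 0, "fingers": 1}, {"xyz": [0, 0, 0.5], "yaw": 0, "fingers": 1}, {"xyz": [0, 0, 0], "yaw": 0, "fingers": 1}])

```text
t: 4.5
tcp_pos: [611.3, -97.0, 45.0]
tcp_rot: [-2.118, -2.32, 0.0]
ft_force: [-0.7, -0.7, 0.1]
width: 85.6
finger_force: 0.0
```

```bash
python3 -c "
from h import *
s,R=st();t=s['tcp_pos']
d=grab('scene');f=d['frame'][200:480,130:430];cv2.imwrite('pics/s1.png',cv2.resize(f,None,fx=2,fy=2)[:,:,::-1])
P=cloud(d).reshape(-1,3);P=P[np.isfinite(P).all(1)]
q=P[(abs(P[:,0]-t[0])<62)&(abs(P[:,1]-t[1])<18)&(P[:,2]<110)]
print(np.histogram(q[:,2],bins=np.arange(0,112,5)), q[q[:,2]>12][:,1].min(),[q[q[:,2]>50][:,0].min(),q[q[:,2]>50][:,0].max()])
"
```

```text
t 4.5 tcp [611.3 -97.   45. ] mach [-366.7   -8.8] head 2.02 zdown -1.0 F [-0.7 -0.7  0.1] w 85.6
(array([2105,    0,    0,    0,    0,    0,    0,    0,   18,   51,   71,
         82,   75,   80,   73,   60,   58,  130,  337,  139,  191,  328]), array([  0,   5,  10,  15,  20,  25,  30,  35,  40,  45,  50,  55,  60,
        65,  70,  75,  80,  85,  90,  95, 100, 105, 110])) -114.97547797018228 [np.float64(549.297325569286), np.float64(672.5201126096938)]
```

View pics/s1.png

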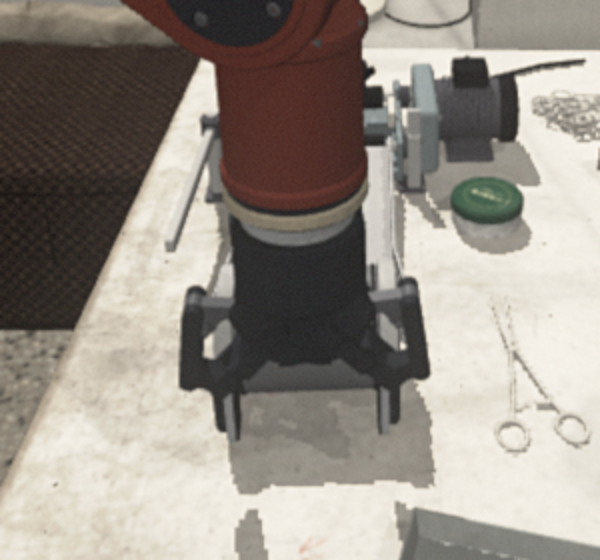

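The tips sit only 5–6 mm below the TCP when fully open, as stated. I'll approach gently with the tips just under the barrel's axis height and steer a little towards the ramp's middle.

Emit:
servo_tool(increments=[{"xyz": [0.4, 0, 0.1], "yaw": -0.01, "fingers": 1}, {"xyz": [0.4, 0, 0.1], "yaw": -0.01, "fingers": 1}, {"xyz": [0.4, 0, 0], "yaw": -0.01, "fingers": 1}, {"xyz": [0.4, 0, 0], "yaw": 0, "fingers": 1}, {"xyz": [0.3, 0, 0], "yaw": 0, "fingers": 1}, {"xyz": [0.2, 0, 0], "yaw": 0, "fingers": 1}, {"xyz": [0.2, 0, 0], "yaw": 0, "fingers": 1}, {"xyz": [0.2, 0, 0], "yaw": 0, "fingers": 1}, {"xyz": [0.2, 0, 0], "yaw": 0, "fingers": 1}, {"xyz": [0.2, 0, 0], "yaw": 0, "fingers": 1}, {"xyz": [0.2, 0, 0], "yaw": 0, "fingers": 1}, {"xyz": [0.2, 0, 0], "yaw": 0, "fingers": 1}, {"xyz": [0.2, 0, 0], "yaw": 0, "fingers": 1}, {"xyz": [0.2, 0, 0], "yaw": 0, "fingers": 1}, {"xyz": [0.2, 0, 0], "yaw": 0, "fingers": 1}, {"xyz": [0.2, 0, 0], "yaw": 0, "fingers": 1}, {"xyz": [0.2, 0, 0], "yaw": 0, "fingers": 1}, {"xyz": [0.2, 0, 0], "yaw": 0, "fingers": 1}, {"xyz": [0.2, 0, 0], "yaw": 0, "fingers": 1}, {"xyz": [0.2, 0, 0], "yaw": 0, "fingers": 1}])

```text
t: 6.55
tcp_pos: [605.7, -48.4, 43.3]
tcp_rot: [2.082, 2.353, 0.0]
ft_force: [-0.0, -0.1, -0.2]
width: 85.8
finger_force: 0.1
```

```bash
cat >> h.py <<'E'
def barrel(cams=('top','scene'),fn=None,r=42):
    from scipy.optimize import least_squares
    s,R=st();g=tomach(s['tcp_pos'])
    for n in cams:
        d=grab(n,fn and n+fn);P=cloud(d).reshape(-1,3);P=P[np.isfinite(P).all(1)];Q=np.c_[(P[:,:2]-O)@M,P[:,2]]
        rect=env.search_frame(n,'barrel')
        q=Q[(abs(Q[:,1]+2)<36)&(Q[:,0]>g[0]+42)&(Q[:,0]<g[0]+160)&(Q[:,2]>35)&(Q[:,2]<140)]
        f=lambda p:np.hypot(q[:,0]-p[0]-p[2]*q[:,1],q[:,2]-p[1])-42
        o=least_squares(f,[g[0]+57,s['tcp_pos'][2]+3,0],loss='soft_l1',f_scale=2)
        c=o.x
        e=Q[(abs(Q[:,0]-c[0]-10)<25)&(Q[:,2]>c[1]+15)&(Q[:,2]<c[1]+50)&(abs(Q[:,1])<75)]
        print(n,'n',len(q),'mx,z,slope',c.round(3),'res',abs(o.fun).mean().round(2),'my ends',np.percentile(e[:,1],[.5,99.5]).round(1) if len(e) else None, [x['p'].__round__(2) for x in rect[:1]])
E
python3 -c "
from h import *
barrel(fn='2.png')"
```

```text
t 6.55 tcp [605.7 -48.4  43.3] mach [-317.8   -6. ] head 3.79 zdown -1.0 F [-0.  -0.1 -0.2] w 85.8
top n 1188 mx,z,slope [-2.57667e+02  4.60290e+01 -2.10000e-02] res 1.18 my ends [-66.4  55.2] [0.83]
scene n 0 mx,z,slope [-260.799   46.312    0.   ] res nan my ends [-64.8  56. ] [0.77]h.py:34: RuntimeWarning: Mean of empty slice.
  print(n,'n',len(q),'mx,z,slope',c.round(3),'res',abs(o.fun).mean().round(2),'my ends',np.percentile(e[:,1],[.5,99.5]).round(1) if len(e) else None, [x['p'].__round__(2) for x in rect[:1]])
  ret = ret.dtype.type(ret / rcount)
```

Emit:
servo_tool(increments=[{"xyz": [0.2, 0, 0], "yaw": -0.01, "fingers": 1}, {"xyz": [0.2, 0, 0], "yaw": -0.01, "fingers": 1}, {"xyz": [0.2, 0, 0], "yaw": -0.01, "fingers": 1}, {"xyz": [0.2, 0, 0], "yaw": 0, "fingers": 1}, {"xyz": [0.2, 0, 0], "yaw": 0, "fingers": 1}, {"xyz": [0.2, 0, 0], "yaw": 0, "fingers": 1}, {"xyz": [0.2, 0, 0], "yaw": 0, "fingers": 1}, {"xyz": [0.2, 0, 0], "yaw": 0, "fingers": 1}, {"xyz": [0.2, 0, 0], "yaw": 0, "fingers": 1}, {"xyz": [0.2, 0, 0], "yaw": 0, "fingers": 1}, {"xyz": [0.2, 0, 0], "yaw": 0, "fingers": 1}, {"xyz": [0.2, 0, 0], "yaw": 0, "fingers": 1}, {"xyz": [0.2, 0, 0], "yaw": 0, "fingers": 1}, {"xyz": [0.2, 0, 0], "yaw": 0, "fingers": 1}, {"xyz": [0.2, 0, 0], "yaw": 0, "fingers": 1}, {"xyz": [0.2, 0, 0], "yaw": 0, "fingers": 1}])

```text
t: 8.35
tcp_pos: [601.0, -16.7, 43.3]
tcp_rot: [2.046, 2.384, -0.0]
ft_force: [-0.1, 0.0, -0.4]
width: 85.3
finger_force: 0.1
```

```bash
python3 -c "
from h import *
barrel(('top',),fn='3.png')"
```

```text
t 8.35 tcp [601.  -16.7  43.3] mach [-286.   -3.] head 5.51 zdown -1.0 F [-0.1  0.  -0.4] w 85.3
top n 1139 mx,z,slope [-2.27745e+02  4.58840e+01 -2.20000e-02] res 1.22 my ends [-65.6  55.7] [0.57]
```

The barrel rolls straight at about 1.25° towards the middle, which already takes it where it should go. I'll square the gripper to that heading and go up the ramp.

Emit:
servo_tool(increments=[{"xyz": [0.2, 0.05, 0], "yaw": 0.02, "fingers": 1}, {"xyz": [0.2, 0.05, 0], "yaw": 0.02, "fingers": 1}, {"xyz": [0.2, 0.05, 0], "yaw": 0.02, "fingers": 1}, {"xyz": [0.2, 0.05, -0.02], "yaw": 0.01, "fingers": 1}, {"xyz": [0.2, 0.05, -0.035], "yaw": 0, "fingers": 1}, {"xyz": [0.2, 0, -0.035], "yaw": 0, "fingers": 1}, {"xyz": [0.2, 0, -0.035], "yaw": 0, "fingers": 1}, {"xyz": [0.2, 0, -0.035], "yaw": 0, "fingers": 1}, {"xyz": [0.2, 0, -0.035], "yaw": 0, "fingers": 1}, {"xyz": [0.2, 0, -0.035], "yaw": 0, "fingers": 1}, {"xyz": [0.2, 0, -0.035], "yaw": 0, "fingers": 1}, {"xyz": [0.2, 0, -0.035], "yaw": 0, "fingers": 1}, {"xyz": [0.2, 0, -0.035], "yaw": 0, "fingers": 1}, {"xyz": [0.2, 0, -0.035], "yaw": 0, "fingers": 1}, {"xyz": [0.2, 0, -0.035], "yaw": 0, "fingers": 1}, {"xyz": [0.2, 0, -0.035], "yaw": 0, "fingers": 1}, {"xyz": [0.2, 0, -0.035], "yaw": 0, "fingers": 1}, {"xyz": [0.2, 0, -0.035], "yaw": 0, "fingers": 1}, {"xyz": [0.2, 0, -0.035], "yaw": 0, "fingers": 1}, {"xyz": [0.2, 0, -0.035], "yaw": 0, "fingers": 1}])

```text
t: 10.45
tcp_pos: [600.1, 22.6, 49.4]
tcp_rot: [2.127, 2.31, -0.001]
ft_force: [-0.4, -7.8, 3.7]
width: 85.1
finger_force: 3.8
```

```bash
python3 -c "
from h import *
barrel(('top',),fn='4.png')
f=cv2.imread('pics/top4.png')[120:320,180:500];cv2.imwrite('pics/c4.png',cv2.resize(f,None,fx=2.4,fy=2.4))"
```

```text
t 10.45 tcp [600.1  22.6  49.4] mach [-246.6   -4.3] head 1.51 zdown -1.0 F [-0.4 -7.8  3.7] w 85.1
top n 1068 mx,z,slope [-1.90572e+02  5.08820e+01  1.50000e-02] res 1.15 my ends [-67.9  52.6] [0.79]
```

View pics/c4.png

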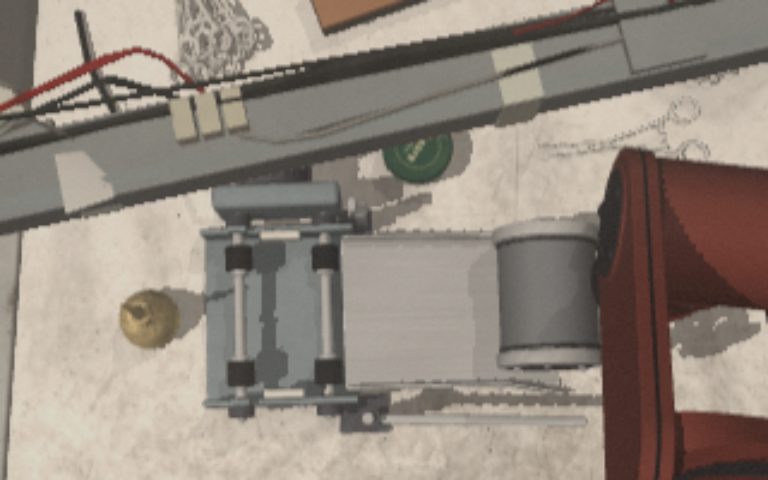

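The barrel is on the lower ramp, at about (548,295) in the crop, with its far end against the far flare at about (545,230). The push force is up to 8 N and the barrel has turned slightly the wrong way. I'll push more on the far end to straighten it.

Emit:
servo_tool(increments=[{"xyz": [0, 0, 0], "yaw": -0.02, "fingers": 1}, {"xyz": [0, 0, 0], "yaw": -0.02, "fingers": 1}, {"xyz": [0, 0, 0], "yaw": -0.02, "fingers": 1}, {"xyz": [0, 0, 0], "yaw": -0.02, "fingers": 1}, {"xyz": [0, 0, 0], "yaw": 0, "fingers": 1}])

```text
t: 11.05
tcp_pos: [599.8, 23.4, 49.0]
tcp_rot: [-2.033, -2.395, -0.0]
ft_force: [0.9, -3.3, 1.5]
width: 85.5
finger_force: 1.5
```

```bash
python3 -c "
from h import *
barrel(('top','scene'))
for n in ['top','scene']:
    d=grab(n);P=cloud(d).reshape(-1,3);P=P[np.isfinite(P).all(1)];Q=np.c_[(P[:,:2]-O)@M,P[:,2]]
    for a in range(-205,-30,15):
        q=Q[(Q[:,0]>a)&(Q[:,0]<a+15)&(abs(Q[:,1])<85)]
        h=q[:,2]-(19+.1763*(q[:,0]+110))
        k=q[(h>5)&(h<16)]
        l=k[(k[:,1]<-50)][:,1];r=k[k[:,1]>50][:,1]
        print(n,a,len(l),len(r),np.median(l).round(1) if len(l) else 0,np.median(r).round(1) if len(r) else 0)
"
```

```text
t 11.05 tcp [599.8  23.4  49. ] mach [-245.8   -4.1] head 6.13 zdown -1.0 F [ 0.9 -3.3  1.5] w 85.5
top n 1122 mx,z,slope [-1.86945e+02  5.15930e+01 -1.30000e-02] res 1.18 my ends [-68.1  53.4] [0.64]
scene n 0 mx,z,slope [-188.804   52.013    0.   ] res nan my ends [-61.6  55.2] [0.73]
top -205 0 11 0 72.4
top -190 0 16 0 68.0
top -175 0 14 0 65.6
top -160 0 10 0 63.2
top -145 12 14 -69.3 63.8
top -130 14 14 -69.2 63.5
top -115 14 14 -69.5 63.1
top -100 14 8 -69.2 63.9
top -85 16 5 -68.7 63.4
top -70 13 12 -68.5 63.2
top -55 15 14 -69.1 63.9
top -40 15 14 -68.9 63.6
scene -205 24 24 -74.0 73.8
scene -190 16 27 -71.3 70.8
scene -175 2 5 -69.9 68.6
scene -160 0 0 0 0
scene -145 0 0 0 0
scene -130 0 0 0 0
scene -115 0 0 0 0
scene -100 0 0 0 0
scene -85 0 3 0 66.4
scene -70 0 13 0 65.9
scene -55 6 13 -65.7 65.6
scene -40 24 9 -75.3 66.9h.py:34: RuntimeWarning: Mean of empty slice.
  print(n,'n',len(q),'mx,z,slope',c.round(3),'res',abs(o.fun).mean().round(2),'my ends',np.percentile(e[:,1],[.5,99.5]).round(1) if len(e) else None, [x['p'].__round__(2) for x in rect[:1]])
  ret = ret.dtype.type(ret / rcount)
```

Emit:
servo_tool(increments=[{"xyz": [0.2, 0.02, -0.035], "yaw": 0, "fingers": 1}, {"xyz": [0.2, 0.02, -0.035], "yaw": 0, "fingers": 1}, {"xyz": [0.2, 0.02, -0.035], "yaw": 0, "fingers": 1}, {"xyz": [0.2, 0.02, -0.035], "yaw": 0, "fingers": 1}, {"xyz": [0.2, 0.02, -0.035], "yaw": 0, "fingers": 1}, {"xyz": [0.2, 0.02, -0.035], "yaw": 0, "fingers": 1}, {"xyz": [0.2, 0.02, -0.035], "yaw": 0, "fingers": 1}, {"xyz": [0.2, 0.02, -0.035], "yaw": 0, "fingers": 1}, {"xyz": [0.2, 0.02, -0.035], "yaw": 0, "fingers": 1}, {"xyz": [0.2, 0.02, -0.035], "yaw": 0, "fingers": 1}])

```text
t: 12.35
tcp_pos: [598.5, 43.5, 52.6]
tcp_rot: [-2.034, -2.394, 0.0]
ft_force: [0.4, -4.0, 2.0]
width: 85.7
finger_force: 2.0
```

```bash
python3 -c "
from h import *
barrel(('top',))"
```

```text
t 12.35 tcp [598.5  43.5  52.6] mach [-225.7   -3.9] head 6.09 zdown -1.0 F [ 0.4 -4.   2. ] w 85.7
top n 1072 mx,z,slope [-1.69747e+02  5.46070e+01 -7.40000e-02] res 1.13 my ends [-65.8  55.3] [0.72]
```

Emit:
servo_tool(increments=[{"xyz": [0.2, 0.02, -0.035], "yaw": 0.01, "fingers": 1}, {"xyz": [0.2, 0.02, -0.035], "yaw": 0.01, "fingers": 1}, {"xyz": [0.2, 0.02, -0.035], "yaw": 0.01, "fingers": 1}, {"xyz": [0.2, 0.02, -0.035], "yaw": 0.01, "fingers": 1}, {"xyz": [0.2, 0.02, -0.035], "yaw": 0.01, "fingers": 1}, {"xyz": [0.2, 0.02, -0.035], "yaw": 0.01, "fingers": 1}, {"xyz": [0.2, 0, -0.035], "yaw": 0.01, "fingers": 1}, {"xyz": [0.2, 0, -0.035], "yaw": 0.01, "fingers": 1}, {"xyz": [0.2, 0, -0.035], "yaw": 0.01, "fingers": 1}, {"xyz": [0.2, 0, -0.035], "yaw": 0.01, "fingers": 1}])

```text
t: 13.45
tcp_pos: [597.4, 63.5, 56.1]
tcp_rot: [-2.152, -2.288, 0.0]
ft_force: [0.6, -3.4, 1.8]
width: 85.7
finger_force: 1.7
```

```bash
python3 -c "
from h import *
barrel(('top',))"
```

```text
t 13.45 tcp [597.4  63.5  56.1] mach [-205.7   -4. ] head 0.31 zdown -1.0 F [ 0.6 -3.4  1.8] w 85.7
top n 1136 mx,z,slope [-1.45177e+02  5.88690e+01 -7.20000e-02] res 1.16 my ends [-64.3  57.1] [0.61]
```

Emit:
servo_tool(increments=[{"xyz": [0.2, -0.04, -0.035], "yaw": 0.015, "fingers": 1}, {"xyz": [0.2, -0.04, -0.035], "yaw": 0.015, "fingers": 1}, {"xyz": [0.2, -0.04, -0.035], "yaw": 0.015, "fingers": 1}, {"xyz": [0.2, -0.04, -0.035], "yaw": 0.015, "fingers": 1}, {"xyz": [0.2, -0.04, -0.035], "yaw": 0.015, "fingers": 1}, {"xyz": [0.2, -0.04, -0.035], "yaw": 0.015, "fingers": 1}, {"xyz": [0.2, -0.04, -0.035], "yaw": 0, "fingers": 1}, {"xyz": [0.2, -0.04, -0.035], "yaw": 0, "fingers": 1}, {"xyz": [0.2, -0.04, -0.035], "yaw": 0, "fingers": 1}, {"xyz": [0.2, -0.04, -0.035], "yaw": 0, "fingers": 1}])

```text
t: 14.55
tcp_pos: [593.4, 83.5, 59.6]
tcp_rot: [-2.252, -2.19, -0.0]
ft_force: [0.1, -3.6, 1.7]
width: 85.5
finger_force: 1.9
```

```bash
python3 -c "
from h import *
barrel(('top',))"
```

```text
t 14.55 tcp [593.4  83.5  59.6] mach [-185.5   -1. ] head -4.8 zdown -1.0 F [ 0.1 -3.6  1.7] w 85.5
top n 1168 mx,z,slope [-1.23006e+02  6.28030e+01 -1.00000e-02] res 1.87 my ends [-64.5  56.5] [0.97]
```

Emit:
servo_tool(increments=[{"xyz": [0.2, 0, -0.035], "yaw": -0.015, "fingers": 1}, {"xyz": [0.2, 0, -0.035], "yaw": -0.015, "fingers": 1}, {"xyz": [0.2, 0, -0.035], "yaw": -0.015, "fingers": 1}, {"xyz": [0.2, 0, -0.035], "yaw": -0.015, "fingers": 1}, {"xyz": [0.2, 0, -0.035], "yaw": -0.015, "fingers": 1}, {"xyz": [0.2, 0, -0.035], "yaw": -0.015, "fingers": 1}, {"xyz": [0.2, 0, -0.035], "yaw": 0, "fingers": 1}, {"xyz": [0.2, 0, -0.035], "yaw": 0, "fingers": 1}, {"xyz": [0.2, 0, -0.035], "yaw": 0, "fingers": 1}, {"xyz": [0.2, 0, -0.035], "yaw": 0, "fingers": 1}, {"xyz": [0.2, 0, -0.035], "yaw": 0, "fingers": 1}, {"xyz": [0.2, 0, -0.035], "yaw": 0, "fingers": 1}, {"xyz": [0.2, 0, -0.035], "yaw": 0, "fingers": 1}, {"xyz": [0.2, 0, -0.035], "yaw": 0, "fingers": 1}])

```text
t: 16.05
tcp_pos: [592.3, 111.1, 64.7]
tcp_rot: [2.152, 2.289, -0.0]
ft_force: [-0.5, -5.1, 3.1]
width: 85.3
finger_force: 2.8
```

```bash
python3 -c "
from h import *
barrel(('top',))"
```

```text
t 16.05 tcp [592.3 111.1  64.7] mach [-157.8   -1.5] head 0.33 zdown -1.0 F [-0.5 -5.1  3.1] w 85.3
top n 1129 mx,z,slope [-1.00294e+02  6.60190e+01  2.60000e-02] res 5.25 my ends [-65.9  55.6] [0.92]
```

```bash
sed -i 's/(Q\[:,0\]<g\[0\]+160)&(Q\[:,2\]>35)/(Q[:,0]<g[0]+103)\&(Q[:,2]>s["tcp_pos"][2]+10)/' h.py; python3 -c "
from h import *
barrel(('top',))"
```

```text
t 16.15 tcp [592.3 111.5  64.6] mach [-157.4   -1.5] head 0.34 zdown -1.0 F [-0.3 -3.6  1.7] w 85.7
top n 984 mx,z,slope [-1.01121e+02  6.66490e+01  3.50000e-02] res 1.13 my ends [-65.8  55.6] [0.88]
```

Emit:
servo_tool(increments=[{"xyz": [0.2, 0.02, -0.035], "yaw": -0.01, "fingers": 1}, {"xyz": [0.2, 0.02, -0.035], "yaw": -0.01, "fingers": 1}, {"xyz": [0.2, 0.02, -0.035], "yaw": -0.01, "fingers": 1}, {"xyz": [0.2, 0.02, -0.035], "yaw": -0.01, "fingers": 1}, {"xyz": [0.2, 0.02, -0.035], "yaw": -0.01, "fingers": 1}, {"xyz": [0.2, 0, -0.035], "yaw": 0, "fingers": 1}, {"xyz": [0.2, 0, -0.035], "yaw": 0, "fingers": 1}, {"xyz": [0.2, 0, -0.035], "yaw": 0, "fingers": 1}])

```text
t: 17.05
tcp_pos: [591.8, 127.5, 67.3]
tcp_rot: [-2.094, -2.342, 0.0]
ft_force: [0.4, -2.8, 1.5]
width: 85.4
finger_force: 1.8
```

```bash
python3 -c "
from h import *
barrel(('top',))"
```

```text
t 17.05 tcp [591.8 127.5  67.3] mach [-141.5   -1.9] head 3.22 zdown -1.0 F [ 0.4 -2.8  1.5] w 85.4
top n 938 mx,z,slope [-8.3302e+01  6.9873e+01  2.6000e-02] res 1.14 my ends [-66.3  55. ] [0.75]
```

Emit:
servo_tool(increments=[{"xyz": [0.2, 0.03, -0.035], "yaw": -0.01, "fingers": 1}, {"xyz": [0.2, 0.03, -0.035], "yaw": -0.01, "fingers": 1}, {"xyz": [0.2, 0.03, -0.035], "yaw": -0.01, "fingers": 1}, {"xyz": [0.2, 0.02, -0.035], "yaw": 0, "fingers": 1}, {"xyz": [0.2, 0.02, -0.035], "yaw": 0, "fingers": 1}, {"xyz": [0.2, 0.02, -0.035], "yaw": 0, "fingers": 1}, {"xyz": [0.2, 0.02, -0.035], "yaw": 0, "fingers": 1}])

```text
t: 17.85
tcp_pos: [591.7, 141.5, 69.8]
tcp_rot: [2.058, 2.373, 0.0]
ft_force: [1.1, -4.1, 3.1]
width: 85.2
finger_force: 2.1
```

```bash
python3 -c "
from h import *
barrel(('top',))"
```

```text
t 17.85 tcp [591.7 141.5  69.8] mach [-127.4   -2.6] head 4.93 zdown -1.0 F [ 1.1 -4.1  3.1] w 85.2
top n 831 mx,z,slope [-7.1445e+01  7.1961e+01 -5.1000e-02] res 1.16 my ends [-64.  56.] [0.66]
```

Emit:
servo_tool(increments=[{"xyz": [0.2, 0, -0.035], "yaw": 0.02, "fingers": 1}, {"xyz": [0.2, 0, -0.035], "yaw": 0.02, "fingers": 1}, {"xyz": [0.2, 0, -0.035], "yaw": 0.02, "fingers": 1}, {"xyz": [0.2, 0, -0.035], "yaw": 0.02, "fingers": 1}, {"xyz": [0.2, 0, -0.035], "yaw": 0.02, "fingers": 1}, {"xyz": [0.2, 0, -0.035], "yaw": 0.02, "fingers": 1}, {"xyz": [0.2, 0, -0.035], "yaw": 0, "fingers": 1}, {"xyz": [0.2, 0, -0.035], "yaw": 0, "fingers": 1}])

```text
t: 18.75
tcp_pos: [590.4, 157.5, 72.6]
tcp_rot: [-2.197, -2.246, 0.0]
ft_force: [-0.1, -3.2, 2.0]
width: 85.0
finger_force: 1.7
```

```bash
python3 -c "
from h import *
barrel(('top',))"
```

```text
t 18.75 tcp [590.4 157.5  72.6] mach [-111.4   -2.2] head -1.93 zdown -1.0 F [-0.1 -3.2  2. ] w 85.0
top n 817 mx,z,slope [-5.0779e+01  7.5702e+01 -3.2000e-02] res 1.08 my ends [-64.3  56.7] [0.62]
```

Emit:
servo_tool(increments=[{"xyz": [0.2, 0, -0.035], "yaw": -0.01, "fingers": 1}, {"xyz": [0.2, 0, -0.035], "yaw": -0.01, "fingers": 1}, {"xyz": [0.2, 0, -0.035], "yaw": -0.01, "fingers": 1}, {"xyz": [0.2, 0, -0.035], "yaw": -0.01, "fingers": 1}, {"xyz": [0.2, 0, -0.035], "yaw": 0, "fingers": 1}, {"xyz": [0.2, 0, -0.035], "yaw": 0, "fingers": 1}, {"xyz": [0.2, 0, -0.035], "yaw": 0, "fingers": 1}, {"xyz": [0.2, 0, -0.035], "yaw": 0, "fingers": 1}, {"xyz": [0.2, 0, -0.035], "yaw": 0, "fingers": 1}, {"xyz": [0.2, 0, -0.035], "yaw": 0, "fingers": 1}])

```text
t: 19.85
tcp_pos: [588.8, 177.2, 75.9]
tcp_rot: [-2.151, -2.289, 0.002]
ft_force: [-3.6, -6.4, 4.7]
width: 85.5
finger_force: 4.0
```

```bash
python3 -c "
from h import *
barrel(('top',),fn='9.png')
f=cv2.imread('pics/top9.png')[120:320,180:500];cv2.imwrite('pics/c9.png',cv2.resize(f,None,fx=2.4,fy=2.4))"
```

```text
t 19.85 tcp [588.8 177.2  75.9] mach [-91.7  -1.7] head 0.36 zdown -1.0 F [-3.6 -6.4  4.7] w 85.5
top n 607 mx,z,slope [-3.5694e+01  7.8466e+01  4.0000e-02] res 0.93 my ends [-66.   55.8] [0.86]
```

View pics/c9.png

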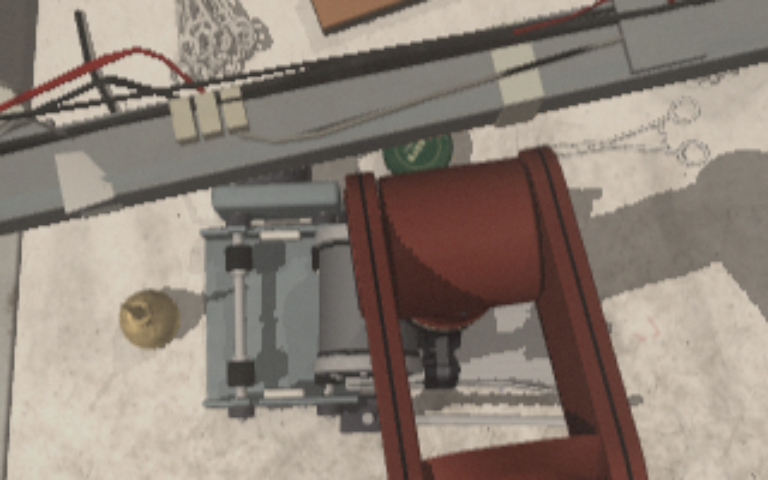

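The barrel's front rims, at x ≈ 314 in the crop, have reached the front roller and look roughly square. The arm hides the rest. I'll carry on over the rollers, watching the force.

Emit:
servo_tool(increments=[{"xyz": [0.2, 0, -0.035], "yaw": -0.01, "fingers": 1}, {"xyz": [0.2, 0, -0.035], "yaw": -0.01, "fingers": 1}, {"xyz": [0.2, 0, -0.035], "yaw": -0.01, "fingers": 1}, {"xyz": [0.2, 0, -0.035], "yaw": -0.01, "fingers": 1}, {"xyz": [0.2, 0, -0.035], "yaw": 0, "fingers": 1}, {"xyz": [0.2, 0, -0.035], "yaw": 0, "fingers": 1}])

```text
t: 20.55
tcp_pos: [588.3, 189.5, 78.2]
tcp_rot: [-2.105, -2.332, -0.0]
ft_force: [-0.5, -4.0, 2.2]
width: 85.8
finger_force: 1.7
```

```bash
python3 -c "
from h import *
barrel(('top',))"
```

```text
t 20.55 tcp [588.3 189.5  78.2] mach [-79.3  -1.9] head 2.64 zdown -1.0 F [-0.5 -4.   2.2] w 85.8
top n 537 mx,z,slope [-2.2125e+01  8.0782e+01  2.1000e-02] res 0.94 my ends [-65.9  55.1] []
```

Emit:
servo_tool(increments=[{"xyz": [0.2, 0.01, -0.035], "yaw": -0.01, "fingers": 1}, {"xyz": [0.2, 0.01, -0.035], "yaw": 0, "fingers": 1}, {"xyz": [0.2, 0.01, -0.035], "yaw": 0, "fingers": 1}, {"xyz": [0.2, 0.01, -0.035], "yaw": 0, "fingers": 1}, {"xyz": [0.2, 0.01, -0.02], "yaw": 0, "fingers": 1}, {"xyz": [0.2, 0.01, 0], "yaw": 0, "fingers": 1}, {"xyz": [0.2, 0.01, 0], "yaw": 0, "fingers": 1}, {"xyz": [0.2, 0.01, 0], "yaw": 0, "fingers": 1}])

```text
t: 21.45
tcp_pos: [587.6, 205.2, 79.9]
tcp_rot: [2.094, 2.342, 0.0]
ft_force: [0.9, -3.6, 1.8]
width: 85.2
finger_force: 1.6
```

```bash
python3 -c "
from h import *
barrel(('top',))"
```

```text
t 21.45 tcp [587.6 205.2  79.9] mach [-63.6  -2. ] head 3.2 zdown -1.0 F [ 0.9 -3.6  1.8] w 85.2
top n 415 mx,z,slope [-6.9500e+00  8.3112e+01 -1.1000e-02] res 0.89 my ends [-64.7  55.8] [0.98]
```

Emit:
servo_tool(increments=[{"xyz": [0.15, 0, 0], "yaw": 0.01, "fingers": 1}, {"xyz": [0.15, 0, 0], "yaw": 0.01, "fingers": 1}, {"xyz": [0.15, 0, 0], "yaw": 0, "fingers": 1}, {"xyz": [0.15, 0, 0], "yaw": 0, "fingers": 1}, {"xyz": [0.15, 0, 0], "yaw": 0, "fingers": 1}, {"xyz": [0.15, 0, 0], "yaw": 0, "fingers": 1}, {"xyz": [0.15, 0, 0], "yaw": 0, "fingers": 1}, {"xyz": [0.15, 0, 0], "yaw": 0, "fingers": 1}, {"xyz": [0.15, 0, 0], "yaw": 0, "fingers": 1}])

```text
t: 22.45
tcp_pos: [586.1, 218.9, 79.8]
tcp_rot: [-2.117, -2.321, -0.0]
ft_force: [-0.3, 0.4, -0.1]
width: 85.6
finger_force: 0.0
```

```bash
python3 -c "
from h import *
barrel(('top',))"
```

```text
t 22.45 tcp [586.1 218.9  79.8] mach [-49.9  -1.3] head 2.07 zdown -1.0 F [-0.3  0.4 -0.1] w 85.6
top n 408 mx,z,slope [ 1.9881e+01  8.1443e+01 -8.0000e-03] res 1.07 my ends [-65.   55.9] [0.86]
```

Emit:
servo_tool(increments=[{"xyz": [0.1, 0, 0], "yaw": 0, "fingers": 1}, {"xyz": [0.1, 0, 0], "yaw": 0, "fingers": 1}, {"xyz": [0.1, 0, 0], "yaw": 0, "fingers": 1}, {"xyz": [0, 0, 0], "yaw": 0, "fingers": 1}, {"xyz": [0, 0, 0], "yaw": 0, "fingers": 1}])

```text
t: 23.05
tcp_pos: [585.8, 221.6, 79.7]
tcp_rot: [-2.117, -2.321, 0.0]
ft_force: [0.5, 0.0, -0.4]
width: 85.9
finger_force: 0.0
```

```bash
sed -i 's/g\[0\]+103/g[0]+140/' h.py; python3 -c "
from h import *
barrel(('top','scene'))"
```

```text
t 23.05 tcp [585.8 221.6  79.7] mach [-47.1  -1.2] head 2.07 zdown -1.0 F [ 0.5  0.  -0.4] w 85.9
top n 642 mx,z,slope [ 3.2393e+01  7.5555e+01 -6.0000e-03] res 1.01 my ends [-64.   56.4] [0.89]
scene n 271 mx,z,slope [33.71  79.245  0.   ] res 1.15 my ends [-58.4  57.8] [0.87]
```

The barrel is seated: fitted centre at mx 32, z 75.6, against the expected 30 and 75.5. Now I'll back off, lift, shut the fingers and go round to the outside of the gate bar.

Emit:
servo_tool(increments=[{"xyz": [-1, 0, 0], "yaw": 0.036, "fingers": 1}, {"xyz": [-1.5, 0, -1], "yaw": 0, "fingers": 1}, {"xyz": [-1.5, 0, -2], "yaw": 0, "fingers": 1}, {"xyz": [-1.5, 0, -2.5], "yaw": 0, "fingers": 0}, {"xyz": [-1.2, 0, -2], "yaw": 0, "fingers": -1}, {"xyz": [-1, -1, -0.5], "yaw": 0, "fingers": -1}, {"xyz": [-1, -2, 0], "yaw": 0, "fingers": -1}, {"xyz": [-1, -2.5, 0], "yaw": 0, "fingers": -1}, {"xyz": [0, -2.5, 0], "yaw": 0, "fingers": -1}, {"xyz": [0, -2.5, 0], "yaw": 0, "fingers": -1}, {"xyz": [0, -2.2, 0], "yaw": 0, "fingers": -1}, {"xyz": [0, -1.5, 0], "yaw": 0, "fingers": -1}, {"xyz": [0, -0.6, 0], "yaw": 0, "fingers": -1}, {"xyz": [0, 0, 0], "yaw": 0, "fingers": -1}])

```text
t: 24.65
tcp_pos: [443.8, 115.9, 160.4]
tcp_rot: [2.159, 2.281, 0.001]
ft_force: [1.5, 0.4, 0.5]
width: 0.3
finger_force: 0.0
```

```bash
python3 -c "
from h import *
to([-144,142],78,0)
d=grab('top','t12.png')
f=d['frame'][120:320,180:500];cv2.imwrite('pics/c12.png',cv2.resize(f,None,fx=2.4,fy=2.4)[:,:,::-1])
P=cloud(d).reshape(-1,3);P=P[np.isfinite(P).all(1)];Q=np.c_[(P[:,:2]-O)@M,P[:,2]]
q=Q[(abs(Q[:,1])<36)&(Q[:,0]>-15)&(Q[:,0]<66)&(Q[:,2]>85)&(Q[:,2]<125)]
from scipy.optimize import least_squares
print(len(q),least_squares(lambda p:np.hypot(q[:,0]-p[0]-p[2]*q[:,1],q[:,2]-p[1])-42,[30,75,0],loss='soft_l1').x.round(3))
"
```

```text
t 24.65 tcp [443.8 115.9 160.4] mach [-144.7  146.5] head -0.03 zdown -1.0 F [1.5 0.4 0.5] w 0.3
need cm [0.07 0.44 8.24] yaw -0.001
1363 [3.2362e+01 7.5520e+01 3.0000e-03]
```

View pics/c12.png

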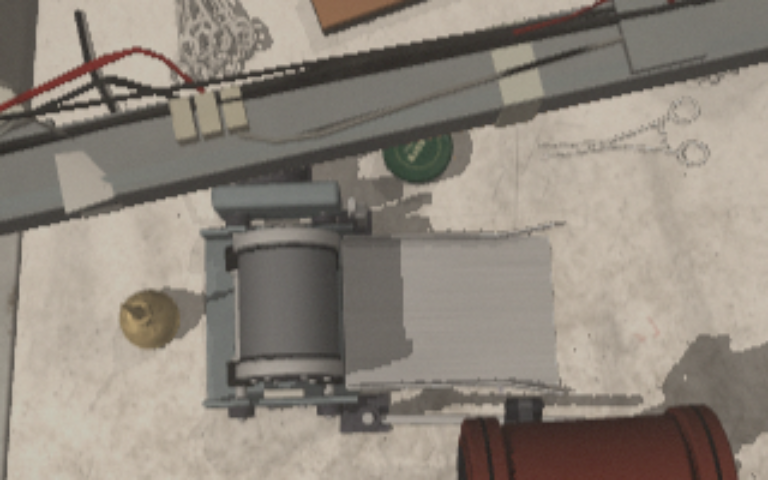

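The barrel sits squarely between the rollers, at about (290,300), and the gate bar is still open alongside the ramp. I'll descend and work out the arc.

Emit:
servo_tool(increments=[{"xyz": [0, 0, 1], "yaw": 0, "fingers": -1}, {"xyz": [0, 0, 2], "yaw": 0, "fingers": -1}, {"xyz": [0, 0, 2], "yaw": 0, "fingers": -1}, {"xyz": [0, 0, 2], "yaw": 0, "fingers": -1}, {"xyz": [0, 0, 1], "yaw": 0, "fingers": -1}, {"xyz": [0, 0, 0.2], "yaw": 0, "fingers": -1}])

```text
t: 25.3
tcp_pos: [442.9, 116.4, 75.9]
tcp_rot: [-2.157, -2.281, 0.004]
ft_force: [-0.1, -0.2, -0.2]
width: 0.1
finger_force: 0.0
```

```bash
python3 -c "
from h import *
s,R=st();p=tomach(s['tcp_pos'])
for f in np.r_[1.66,np.arange(1.6,-.01,-.1),-.03]:
    u=np.array([-np.sin(f),-np.cos(f)]);n=np.array([-np.cos(f),np.sin(f)])
    h=11*abs(np.cos(f))+14.5*abs(np.sin(f))
    w=np.array([-34,94])+115*u+(4+h)*n
    d=w-p;p=w;print(round(f,2),w.round(),'tool xy cm',[round(d[0]/10,2),round(-d[1]/10,2)])
"
```

```text
t 25.3 tcp [442.9 116.4  75.9] mach [-144.2  147.4] head 0.0 zdown -1.0 F [-0.1 -0.2 -0.2] w 0.1
1.66 [-147.  124.] tool xy cm [np.float64(-0.26), np.float64(2.38)]
1.6 [-148.  116.] tool xy cm [np.float64(-0.16), np.float64(0.74)]
1.5 [-150.  105.] tool xy cm [np.float64(-0.17), np.float64(1.11)]
1.4 [-151.   94.] tool xy cm [np.float64(-0.07), np.float64(1.07)]
1.3 [-150.   83.] tool xy cm [np.float64(0.03), np.float64(1.09)]
1.2 [-149.   72.] tool xy cm [np.float64(0.14), np.float64(1.1)]
1.1 [-146.   61.] tool xy cm [np.float64(0.25), np.float64(1.1)]
1.0 [-143.   50.] tool xy cm [np.float64(0.37), np.float64(1.09)]
0.9 [-138.   40.] tool xy cm [np.float64(0.49), np.float64(1.06)]
0.8 [-132.   30.] tool xy cm [np.float64(0.6), np.float64(1.02)]
0.7 [-125.   20.] tool xy cm [np.float64(0.71), np.float64(0.96)]
0.6 [-116.   11.] tool xy cm [np.float64(0.82), np.float64(0.9)]
0.5 [-107.    3.] tool xy cm [np.float64(0.93), np.float64(0.81)]
0.4 [-97.  -4.] tool xy cm [np.float64(1.02), np.float64(0.72)]
0.3 [-86. -10.] tool xy cm [np.float64(1.11), np.float64(0.61)]
0.2 [-74. -15.] tool xy cm [np.float64(1.18), np.float64(0.49)]
0.1 [-62. -19.] tool xy cm [np.float64(1.24), np.float64(0.36)]
-0.0 [-49. -21.] tool xy cm [np.float64(1.28), np.float64(0.22)]
-0.03 [-46. -21.] tool xy cm [np.float64(0.3), np.float64(0.04)]
```

Emit:
servo_tool(increments=[{"xyz": [-0.1, 1, -0.2], "yaw": 0, "fingers": -1}, {"xyz": [-0.15, 1, 0], "yaw": 0, "fingers": -1}, {"xyz": [-0.1, 0.6, 0], "yaw": 0, "fingers": -1}, {"xyz": [-0.1, 0.5, 0], "yaw": 0, "fingers": -1}, {"xyz": [-0.1, 0.55, 0], "yaw": 0, "fingers": -1}, {"xyz": [-0.1, 0.55, 0], "yaw": 0, "fingers": -1}, {"xyz": [-0.05, 0.55, 0], "yaw": 0, "fingers": -1}, {"xyz": [0, 0.55, 0], "yaw": 0, "fingers": -1}, {"xyz": [0, 0.55, 0], "yaw": 0, "fingers": -1}, {"xyz": [0.03, 0.55, 0], "yaw": 0, "fingers": -1}, {"xyz": [0.07, 0.55, 0], "yaw": 0, "fingers": -1}, {"xyz": [0.07, 0.55, 0], "yaw": 0, "fingers": -1}, {"xyz": [0.12, 0.55, 0], "yaw": 0, "fingers": -1}, {"xyz": [0.13, 0.55, 0], "yaw": 0, "fingers": -1}, {"xyz": [0.18, 0.55, 0], "yaw": 0, "fingers": -1}, {"xyz": [0.19, 0.54, 0], "yaw": 0, "fingers": -1}, {"xyz": [0.24, 0.53, 0], "yaw": 0, "fingers": -1}, {"xyz": [0.25, 0.53, 0], "yaw": 0, "fingers": -1}])

```text
t: 27.1
tcp_pos: [551.3, 128.6, 79.7]
tcp_rot: [-2.158, -2.283, 0.0]
ft_force: [-0.5, 0.1, 0.1]
width: 0.1
finger_force: 0.3
```

```bash
cat >> h.py <<'E'
def gate():
    for n in ('top','scene'):
        d=grab(n);P=cloud(d).reshape(-1,3);P=P[np.isfinite(P).all(1)];Q=np.c_[(P[:,:2]-O)@M,P[:,2]]
        v=Q[:,:2]-[-34,94];r=np.hypot(*v.T)
        k=(r>60)&(r<185)&(abs(Q[:,2]-74)<3.5)&(Q[:,0]<-22)
        a=np.arctan2(-v[k][:,0],-v[k][:,1]);h,e=np.histogram(a,bins=np.arange(-.2,1.9,.02));i=h.argsort()[::-1][:4]
        print(n,[(e[j].round(2)+.01,int(h[j])) for j in i])
E
python3 -c "
from h import *
s,R=st();p=tomach(s['tcp_pos']);gate()"
```

```text
t 27.1 tcp [551.3 128.6  79.7] mach [-138.1   38.5] head 0.01 zdown -1.0 F [-0.5  0.1  0.1] w 0.1
top [(np.float64(0.91), 5), (np.float64(0.89), 5), (np.float64(0.87), 5), (np.float64(0.85), 5)]
scene [(np.float64(0.95), 66), (np.float64(0.93), 53), (np.float64(0.91), 37), (np.float64(0.89), 9)]
```

Emit:
servo_tool(increments=[{"xyz": [0.3, 0.51, 0.1], "yaw": 0, "fingers": -1}, {"xyz": [0.3, 0.51, 0], "yaw": 0, "fingers": -1}, {"xyz": [0.35, 0.48, 0], "yaw": 0, "fingers": -1}, {"xyz": [0.36, 0.48, 0], "yaw": 0, "fingers": -1}, {"xyz": [0.41, 0.45, 0], "yaw": 0, "fingers": -1}, {"xyz": [0.41, 0.45, 0], "yaw": 0, "fingers": -1}, {"xyz": [0.46, 0.41, 0], "yaw": 0, "fingers": -1}, {"xyz": [0.46, 0.41, 0], "yaw": 0, "fingers": -1}, {"xyz": [0.51, 0.36, 0], "yaw": 0, "fingers": -1}, {"xyz": [0.51, 0.36, 0], "yaw": 0, "fingers": -1}, {"xyz": [0.55, 0.3, 0], "yaw": 0, "fingers": -1}, {"xyz": [0.55, 0.3, 0], "yaw": 0, "fingers": -1}, {"xyz": [0.4, 0.16, 0], "yaw": 0, "fingers": -1}, {"xyz": [0.4, 0.16, 0], "yaw": 0, "fingers": -1}, {"xyz": [0.4, 0.16, 0], "yaw": 0, "fingers": -1}, {"xyz": [0.4, 0.12, 0], "yaw": 0, "fingers": -1}, {"xyz": [0.4, 0.12, 0], "yaw": 0, "fingers": -1}])

```text
t: 28.9
tcp_pos: [604.2, 203.4, 78.7]
tcp_rot: [-2.158, -2.283, 0.0]
ft_force: [-0.2, -0.7, -0.4]
width: -0.3
finger_force: 0.3
```

```bash
python3 -c "
from h import *
s,R=st();gate()"
```

```text
t 28.9 tcp [604.2 203.4  78.7] mach [-66.3 -18.6] head 0.0 zdown -1.0 F [-0.2 -0.7 -0.4] w -0.3
top [(np.float64(0.13), 15), (np.float64(0.09), 15), (np.float64(0.15000000000000002), 14), (np.float64(0.11), 11)]
scene [(np.float64(0.17), 104), (np.float64(0.15000000000000002), 56), (np.float64(0.13), 31), (np.float64(0.19), 24)]
```

Emit:
servo_tool(increments=[{"xyz": [0.2, 0.03, 0], "yaw": 0, "fingers": -1}, {"xyz": [0.2, 0.03, 0], "yaw": 0, "fingers": -1}, {"xyz": [0.2, 0.03, 0], "yaw": 0, "fingers": -1}, {"xyz": [0.2, 0.03, 0], "yaw": 0, "fingers": -1}, {"xyz": [0.2, 0, 0], "yaw": 0, "fingers": -1}, {"xyz": [0.15, 0, 0], "yaw": 0, "fingers": -1}, {"xyz": [0.15, 0, 0], "yaw": 0, "fingers": -1}, {"xyz": [0.1, 0, 0], "yaw": 0, "fingers": -1}, {"xyz": [0.1, 0, 0], "yaw": 0, "fingers": -1}, {"xyz": [0.1, 0, 0], "yaw": 0, "fingers": -1}, {"xyz": [0, 0, 0], "yaw": 0, "fingers": -1}])

```text
t: 30.1
tcp_pos: [604.4, 219.4, 78.7]
tcp_rot: [-2.158, -2.283, 0.0]
ft_force: [0.8, -0.6, -0.4]
width: -0.0
finger_force: 0.0
```

```bash
python3 -c "
from h import *
s,R=st();gate()"
```

```text
t 30.1 tcp [604.4 219.4  78.7] mach [-50.4 -19.6] head 0.02 zdown -1.0 F [ 0.8 -0.6 -0.4] w -0.0
top [(np.float64(0.01), 15), (np.float64(-0.03), 13), (np.float64(0.03), 10), (np.float64(-0.01), 8)]
scene [(np.float64(0.03), 101), (np.float64(0.05), 43), (np.float64(0.01), 39), (np.float64(-0.01), 21)]
```

Nearly shut. I'll press on in 0.5 mm rows until the catch shows as force.

Emit:
servo_tool(increments=[{"xyz": [0.05, 0, 0], "yaw": 0, "fingers": -1}, {"xyz": [0.05, 0, 0], "yaw": 0, "fingers": -1}, {"xyz": [0.05, 0, 0], "yaw": 0, "fingers": -1}, {"xyz": [0.05, 0, 0], "yaw": 0, "fingers": -1}, {"xyz": [0, 0, 0], "yaw": 0, "fingers": -1}])

```text
t: 30.7
tcp_pos: [604.3, 221.2, 78.7]
tcp_rot: [-2.158, -2.283, 0.0]
ft_force: [0.2, -1.1, 0.4]
width: -0.0
finger_force: 0.1
```

Emit:
servo_tool(increments=[{"xyz": [0.05, 0, 0], "yaw": 0, "fingers": -1}, {"xyz": [0.05, 0, 0], "yaw": 0, "fingers": -1}, {"xyz": [0.05, 0, 0], "yaw": 0, "fingers": -1}, {"xyz": [0.05, 0, 0], "yaw": 0, "fingers": -1}, {"xyz": [0, 0, 0], "yaw": 0, "fingers": -1}])

```text
t: 31.2
tcp_pos: [604.3, 222.1, 78.7]
tcp_rot: [2.158, 2.282, -0.002]
ft_force: [-0.6, -5.3, 0.5]
width: -0.3
finger_force: 2.8
```

Emit:
servo_tool(increments=[{"xyz": [0.05, 0, 0], "yaw": 0, "fingers": -1}, {"xyz": [0.05, 0, 0], "yaw": 0, "fingers": -1}, {"xyz": [0, 0, 0], "yaw": 0, "fingers": -1}])

```text
t: 31.5
tcp_pos: [604.3, 222.1, 78.7]
tcp_rot: [2.157, 2.281, -0.004]
ft_force: [-0.7, -8.3, 1.3]
width: -0.3
finger_force: 4.4
```

Force is rising with no movement, so the bar is hard against the catch. I'll back off and look.

Emit:
servo_tool(increments=[{"xyz": [-0.2, 0, 0], "yaw": 0, "fingers": -1}, {"xyz": [-1, 0, 0], "yaw": 0, "fingers": -1}, {"xyz": [-2, 0, 0], "yaw": 0, "fingers": -1}, {"xyz": [-2, 0, -1], "yaw": 0, "fingers": -1}, {"xyz": [-2, 0, -2], "yaw": 0, "fingers": -1}, {"xyz": [-3, 0, -3], "yaw": 0, "fingers": -1}, {"xyz": [-3, 0, -3], "yaw": 0, "fingers": -1}, {"xyz": [-3, 0, -2], "yaw": 0, "fingers": -1}, {"xyz": [-3, 0, 0], "yaw": 0, "fingers": -1}, {"xyz": [-2, 0, 0], "yaw": 0, "fingers": -1}, {"xyz": [0, 0, 0], "yaw": 0, "fingers": -1}])

```text
t: 32.6
tcp_pos: [616.4, 9.8, 189.3]
tcp_rot: [2.161, 2.279, 0.001]
ft_force: [0.5, 0.4, -1.1]
width: -0.3
finger_force: 0.0
```

```bash
python3 -c "
from h import *
s,R=st();gate()
d=grab('top')
f=d['frame'][120:320,180:500];cv2.imwrite('pics/c13.png',cv2.resize(f,None,fx=2.4,fy=2.4)[:,:,::-1])
P=cloud(d).reshape(-1,3);P=P[np.isfinite(P).all(1)];Q=np.c_[(P[:,:2]-O)@M,P[:,2]]
k=Q[(Q[:,1]<70)&(Q[:,1]>-80)&(abs(Q[:,2]-75)<4)&(Q[:,0]<-24)&(Q[:,0]>-60)]
print('bar line',len(k),np.polyfit(k[:,1],k[:,0],1).round(3))
q=Q[(abs(Q[:,1])<36)&(Q[:,0]>-15)&(Q[:,0]<66)&(Q[:,2]>85)&(Q[:,2]<125)]
from scipy.optimize import least_squares
print(len(q),least_squares(lambda p:np.hypot(q[:,0]-p[0]-p[2]*q[:,1],q[:,2]-p[1])-42,[30,75,0],loss='soft_l1').x.round(3))
"
```

```text
t 32.6 tcp [616.4   9.8 189.3] mach [-260.4  -19.9] head -0.17 zdown -1.0 F [ 0.5  0.4 -1.1] w -0.3
top [(np.float64(-0.03), 68), (np.float64(-0.01), 62), (np.float64(0.01), 44), (np.float64(-0.049999999999999996), 30)]
scene [(np.float64(0.01), 95), (np.float64(-0.01), 38), (np.float64(0.03), 35), (np.float64(-0.03), 17)]
bar line 275 [-2.0000e-03 -3.1744e+01]
1370 [ 3.2500e+01  7.5483e+01 -4.0000e-03]
```

View pics/c13.png

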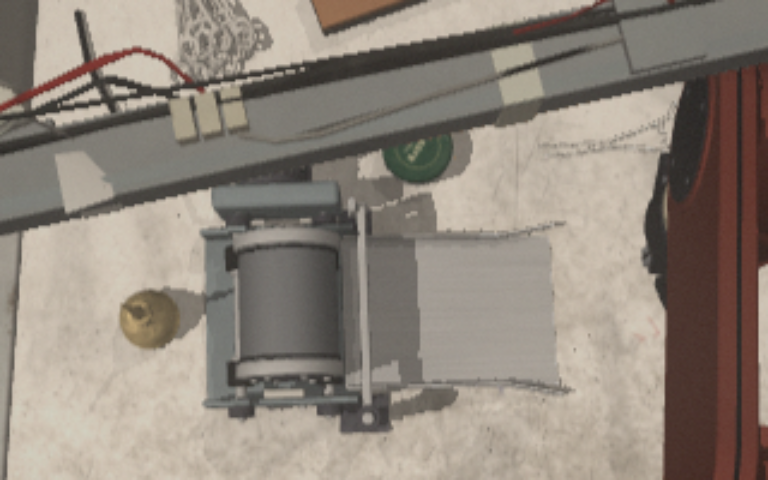

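The gate bar lies square across the ramp from its hub (368,418) to the catch post (362,210). The barrel is seated behind it, and the bystanders in view haven't moved. Handing in.

```bash
python3 -c "
from plant import env
print(env.sign_off())"
```

```text
the job is handed in; nothing more can be done
None
```

The barrel is seated between the rollers, the gate bar is shut hard against its catch, the tin, forceps and oil can show no sign of having moved, and the job was handed in at about 33 s of the 64 s allowed.

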